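# Fit a keeper plate over a T-head stud on a workshop jig

## Task

Fit the loose steel keeper plate onto the jig on the bench: tilt it so that its oblong eye passes the T-shaped head of the stud, nose end under the head first, then lay it level on the jig. Then slide it nose-ways until its shoulders meet the two lugs of the adjustable stop, wherever that is set, keep a steady push of about 10 N against them for half a second, and let go, leaving it lying flat there. Be gentle (never more than 20 N on the jig or stop) and leave the other things on the bench where they are.

Things in the scene. Friction and masses are not known exactly. Their poses are not given: they have to be found in the camera images.
- jig: Fixed rigid jig on the bench: aluminium block on a wider steel foot, upper face 36 mm above the origin, x = -40 to +110 mm, y = -38 to +38 mm, with an upright T-head stud (see head_under) and two lugs (see stop). Origin: on the stud's axis at the underside of the foot; z up. The keeper is fitted with its nose to the -x side, its handle to +x.
- stop: The jig's adjustable stop: two steel lugs on its upper face, each 10 (x) x 8 (y) x 8 mm, 38 mm apart, between which the keeper's narrow part lies; its shoulders meet their +x faces. Those faces stand at x = 27 to 37 mm, set differently each time and not measured: find by feel; they hold firm. This frame does not move with them: origin on the stud's axis on the upper face, axes as the jig.
- head_under (a point): Point on the stud's axis at the underside of its T-head, 48 mm above the jig's origin. Below it is a round stem, 8 mm in diameter, 12 mm tall; above it the head, a bar 48 mm along x, 12 mm along y, 5 mm thick (top 53 mm above the jig's origin). Axes as the jig.
- keeper: Loose steel plate 4 mm thick, 0.1 to 0.17 kg, starts flat on the mat, handle up. x = -26.5 (nose) to +32 mm: 34 mm wide, with an oblong eye 35 (x) x 20 (y) mm; x = +32 (shoulders) to +72: 54 mm wide tail with a handle. Origin: centre of the eye, on the underside; z up when flat. Home: origin near the stud's axis (as the stop is set), x along the jig's x, underside on the jig's upper face.
- nose (a point): Point on the keeper at x = -17.5, y = 0 mm, on its upper face: inner edge of the 9 mm wide bar closing the eye at the nose end. The eye is shorter than the T-head, so it passes only tilted: nose down some 25 degrees, this bar goes under the head's -x end and close to the stem, then the tail is lowered.
- grip (a point): Point in the keeper's black handle block at keeper x = +58, y = 0, 25 mm above the underside. The block is 18 (x) x 14 (y) mm, its top 38 mm above the underside. Grasp it from above, fingers closing along the keeper's y.
- bearing_a: Bystander: small steel bearing ring, 28 mm across, 7 mm tall, origin at its underside.
- bearing_b: Bystander: dark bearing ring, 36 mm across, 6 mm tall, origin at its underside.
- spacer: Bystander: short aluminium spacer, 18 mm across, 22 mm tall, origin at its underside.
- rocker: Bystander: dark steel link plate with two round holes, 85 x 32 x 8 mm, origin at its underside.
- grease: Bystander: black jar, 72 mm across, 62 mm tall, origin at its underside.
- driver: Bystander: orange-handled screwdriver lying on the mat, origin at its underside.
- partscup: Bystander: grey plastic cup, 64 mm across, 50 mm tall, origin at its underside.
- socket: Bystander: steel socket, 24 mm across, 30 mm tall, origin at its underside.
Not all that is in view belongs to the job. Leave any green or turquoise look-alike of the jig alone.

How it is judged:
By the outcome, as a careful person would: the job done as asked, in the order asked, and still so for the second after the job is handed in, with the robot touching nothing.
It also fails if it takes over 72 s, if anything falls off the work surface, if the arm or the gripper's body presses on something with over 40 N, if the wrist force passes 120 N, or if a joint passes its speed limit or range.

## Robot

A 7-joint arm with a two-finger parallel gripper is mounted at the origin on the work surface. World frame = base frame: x ahead of the robot, y to its left, z up, the work surface at z = 0. Lengths are in m, angles in degrees, forces in N, time in s.
With the tool pointing down it reaches from about 0.425 to 0.875 m from the base axis. Payload 8.4 kg.
Tool frame: the origin (TCP) lies at the very end of the fingers, on their centre line; the grasp point (between the pads) lies 19 mm behind it (manip.grasp_offset is the distance from the TCP to the grasp point, in m); z points along the fingers, y is the line along which they close (so a half turn about z gives the same grasp; the last joint's range is limited). The gripper opens to 85 mm and grips with 20 to 120 N. Pads are 22 mm wide; open, the fingers measure 114 mm over their backs; the gripper's body (76 mm by 85 mm) begins 54 mm behind the grasp point. The pads swing forward as they close: fully open they stand 13 mm farther back than shut.
Start: joints at [69.488, 19.091, 2.286, 83.961, -0.768, 76.965, -3.352], TCP at [0.166, -0.628, 0.231] pointing down, gripper open.
Joint ranges: [-147.57, 147.57], [-21.85, 119.76], [-74.77, 79.35], [14.55, 137.4], [-85.83, 265.84], [4.83, 119.75], [-152.11, 152.11]. Speed limits (degrees/s): [127.2, 127.2, 159.86, 159.86, 180, 180, 180].

## Interface

Orientations are given as a 3x3 rotation matrix whose columns are the frame's x, y, z axes.
In Python, from plant import manip, kin, monitor, eyes, finish_job gives the robot as it stands. Calls block until the motion is done:
- manip.move_to(position, orientation): joint-space move of the TCP to a pose.
- manip.move_l(position, ori=None, v=0.15): straight line of the TCP; ori=None keeps the orientation; v is the mean speed in m/s.
- manip.movej(angles): joint-space move.
- manip.set_gripper(opening): opening from 0.0 (shut) to 1.0 (fully open); the grip force is fixed at half the most; returns when the fingers have stopped.
- manip.pause(seconds).
- kin.solve_ik(position, orientation): joint angles nearest the present ones, or None.
- monitor.sense(): the state.
- eyes.get_image(name): name is "scene" or "top" or "wrist"; returns a dict with "color" (420x560x3 uint8, blue, green, red), "range_z" (420x560 float32, m along the optical axis (not along the pixel's ray), 0 where there is no reading), "fx", "fy", "cx", "cy" (pixels), "R" (3x3) and "t" (3): a world point X has camera coordinates R X + t. Camera axes: x right, y down, z forward; pixel columns grow to the right and rows downward; lengths in m; the calibration is good to about 2 mm. A picture is of the moment at which its call begins.
A pose or a line that the arm cannot do raises manip.MotionError and nothing moves.
- finish_job(): hands the job in; it is judged then, once.
The state is a dict: "t": time; "joint_positions": joint angles; "joint_velocities": joint speeds; "joint_torque": joint torques, N m; "ee_pos": TCP position; "tcp_rot": TCP orientation; "wrist_force": force on the tool from outside, world axes, zero at the start; "wrist_torque": the same for the moment, N m; "opening": opening from 0.0 (shut) to 1.0 (fully open); "finger_force": force on a finger pad.
Only numpy, scipy, OpenCV 4.12 (cv2) and the standard library are available. Lean on these libraries where they do the work, as an engineer would, in place of code of your own. Each camera call takes 0.05 s, during which the arm holds its last target. There are 200 camera calls.

## Working session

There is one attempt and no reset: what is moved stays moved. The work goes in short steps, each a Python script; the robot and the scene stay as the last script left them, time stands still between calls to the robot, and variables do not carry over. Pictures are saved under pics/ and viewed, at most 11 in all, crops included, and the job is handed in when it is done.

```bash
ls; mkdir -p pics; python3 - <<'E'
from plant import manip, kin, monitor, eyes
import cv2, numpy as np
for n in ("scene","top"):
    d=eyes.get_image(n); cv2.imwrite(f"pics/{n}0.png",d["color"]); np.savez(f"{n}0.npz",**d)
    print(n,d["fx"],d["cx"],d["cy"],(-d["R"].T@d["t"]).round(3),d["R"].round(3).tolist())
s=monitor.sense(); print(s["t"],s["opening"],s["tcp_rot"],s["wrist_force"],manip.grasp_offset)
E
```

```text
pics
scene 446.60006882628545 280.04296576331484 210.3781810447194 [ 1.023 -0.545  0.89 ] [[0.733, 0.68, 0.014], [0.467, -0.489, -0.737], [-0.494, 0.547, -0.676]]
top 385.73154272300695 279.1382217343499 211.63540656609445 [0.196 0.107 1.286] [[0.014, -1.0, 0.007], [-0.981, -0.015, -0.194], [0.194, -0.004, -0.981]]
0.1 1.001712788418956 [[ 9.66710586e-01  2.55871899e-01 -4.63045489e-04]
 [ 2.55872301e-01 -9.66709594e-01  1.38796099e-03]
 [-9.24903019e-05 -1.46023710e-03 -9.99998930e-01]] [ 0.15042247  1.05214291 -0.86626441] 0.0187
```

View pics/scene0.png

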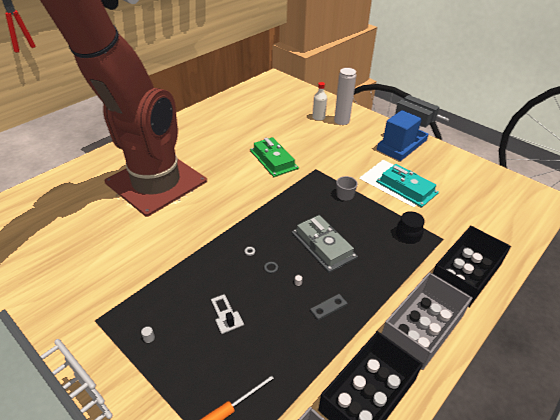

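View pics/top0.png

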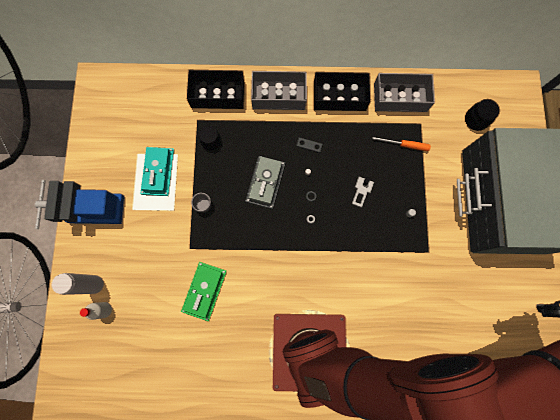

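Keeper: scene (227,314), top (363,191). Jig: scene (327,240), top (265,182), with green and turquoise look-alikes off the mat. I'll get rough positions and take wrist close-ups.

```bash
cat > h.py <<'E'
from plant import manip, kin, monitor, eyes, finish_job
import cv2, numpy as np
def ray(d,u,v,z):
    "pixel(s) -> world point on plane z"
    u=np.atleast_1d(u).astype(float);v=np.atleast_1d(v).astype(float)
    c=-d["R"].T@d["t"]
    r=np.c_[(u-d["cx"])/d["fx"],(v-d["cy"])/d["fy"],np.ones(len(u))]@d["R"]
    return c+r*((z-c[2])/r[:,2])[:,None]
def cloud(d):
    v,u=np.mgrid[:420,:560]; z=d["range_z"]
    p=np.stack([(u-d["cx"])/d["fx"]*z,(v-d["cy"])/d["fy"]*z,z],-1)
    return (p-d["t"])@d["R"]
def down(yaw):
    "tool down, closing axis (y) at world angle yaw+90 deg, tool x at yaw"
    a=np.radians(yaw); x=np.array([np.cos(a),np.sin(a),0]); z=np.array([0,0,-1.])
    return np.c_[x,np.cross(z,x),z]
def snap(n,name):
    d=eyes.get_image(n); cv2.imwrite(f"pics/{name}.png",d["color"]); np.savez(f"{name}.npz",**d); return d
E
python3 - <<'E'
from h import *
d=np.load("top0.npz")
print(ray(d,[265,363,310],[182,191,350],0.03).round(3))
j=None
s=monitor.sense();print(s["ee_pos"])
k=ray(d,363,191,0.03)[0]; g=ray(d,265,182,0.04)[0]
for n,p in (("k",k),("j",g)):
    manip.move_to([p[0]-0.06,p[1],0.30],down(0)); w=snap("wrist","w"+n)
    print((-w["R"].T@w["t"]).round(3),w["R"].round(2).tolist(),monitor.sense()["t"])
E
```

```text
[[ 0.545  0.151  0.03 ]
 [ 0.519 -0.178  0.03 ]
 [ 0.008  0.     0.03 ]]
[ 0.16621506 -0.62796452  0.23051223]
[ 0.534 -0.179  0.443] [[-0.0, -1.0, -0.0], [-0.96, 0.0, 0.29], [-0.29, 0.0, -0.96]] 2.1
[0.558 0.15  0.443] [[-0.0, -1.0, 0.0], [-0.96, 0.0, 0.29], [-0.29, 0.0, -0.96]] 3.4
```

View pics/wk.png

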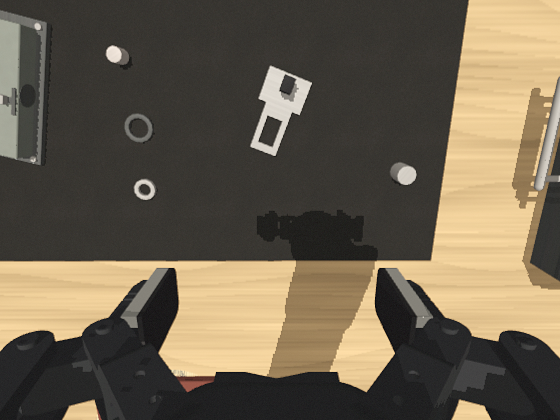

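View pics/wj.png

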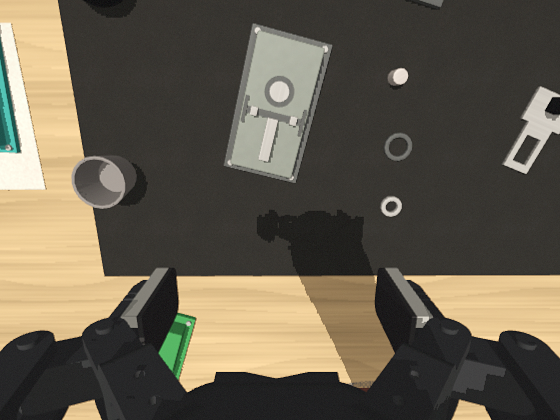

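Wrist views. The keeper's eye is at (268,132) and its handle at (288,85); the nose points to the robot (-x), yaw about -20°. The jig's T-head is at (268,140) and its lugs at (253,112) and (294,121), so its +x points up the image, yaw about -12°. The start poses are favourable. Next I'll measure with depth and contours.

```bash
cat > meas.py <<'E'
from h import *
def rect(p,long=True):
    (c,s,a)=cv2.minAreaRect((p[:,:2]*1000).astype(np.float32))
    if s[0]<s[1]: s=s[::-1]; a+=90
    a=(a+90)%180-90
    return np.round(c,2),np.round(s,1),round(a,2)
def blob(d,zlo,zhi,c,r):
    P=cloud(d); m=(d["range_z"]>0)&(P[...,2]>zlo)&(P[...,2]<zhi)&(np.hypot(P[...,0]-c[0],P[...,1]-c[1])<r)
    n,l,st,_=cv2.connectedComponentsWithStats(m.astype(np.uint8)); 
    k=1+np.argmax(st[1:,4]); m=l==k; return m,P
def jig(d,c):
    m,P=blob(d,.030,.060,c,.12); print("block",rect(P[m]),"z med",np.median(P[m][:,2]).round(4))
    m,P=blob(d,.0455,.060,c,.12); print("head",rect(P[m]),P[m].mean(0).round(4),m.sum())
def keep(d,c):
    g=cv2.cvtColor(d["color"],cv2.COLOR_BGR2GRAY); P=cloud(d)
    near=np.hypot(P[...,0]-c[0],P[...,1]-c[1])<.08
    m=((g>130)&near).astype(np.uint8)
    cs,h=cv2.findContours(m,cv2.RETR_CCOMP,cv2.CHAIN_APPROX_NONE)
    o=max(range(len(cs)),key=lambda i:cv2.contourArea(cs[i]) if h[0][i][3]<0 else 0)
    f=lambda q:ray(d,q[:,0,0],q[:,0,1],.004)
    print("outer",rect(f(cs[o])))
    for i in range(len(cs)):
        if h[0][i][3]==o and cv2.contourArea(cs[i])>60: print("hole",rect(f(cs[i])),cv2.contourArea(cs[i]))
    mm,_=blob(d,.030,.05,c,.08); print("handle top",rect(P[mm]),P[mm].mean(0).round(4),mm.sum())
E
python3 - <<'E'
from meas import *
for n in("wj","top0","scene0"): print(n); jig(np.load(n+".npz"),(.545,.151))
for n in("wk","top0","scene0"): print(n); keep(np.load(n+".npz"),(.519,-.178))
E
```

```text
wj
block (array([553.6 , 150.77]), array([150.2,  76.6]), -13.92) z med 0.0387
head (array([519.78, 159.5 ]), array([47.9, 12. ]), -14.04) [0.5202 0.1594 0.0556] 458
top0
block (array([553.31, 150.1 ]), array([151. ,  76.7]), -14.37) z med 0.038
head (array([519.97, 158.  ]), array([46.9, 14.7]), -12.09) [0.5193 0.1589 0.0537] 54
scene0
block (array([555.32, 151.5 ]), array([151.6,  78.4]), -13.97) z med 0.0386
head (array([522.15, 159.55]), array([47.8, 14.3]), -17.75) [0.5225 0.1596 0.055 ] 68
wk
outer (array([ 523.14, -178.67]), array([99.7, 54.9]), -21.06)
hole (array([ 501.81, -170.42]), array([36.6, 21.7]), -21.17) 466.0
hole (array([ 555.99, -192.24]), array([25.4, 17.8]), -19.44) 261.0
handle top (array([ 555.76, -191.46]), array([18. , 13.8]), -21.16) [ 0.5556 -0.1914  0.0404] 214
top0
outer (array([ 523.24, -178.48]), array([98.7, 54.4]), -22.25)
hole (array([ 501.23, -170.34]), array([41.5, 24.5]), -22.57) 69.5
handle top (array([ 555.41, -191.91]), array([20.4, 13.5]), -24.56) [ 0.5545 -0.191   0.0388] 25
scene0
outer (array([ 521.51, -177.55]), array([99.8, 54.7]), -20.29)
hole (array([ 543.26, -185.29]), array([44.4, 28.9]), -20.44) 140.5
hole (array([ 500.19, -169.06]), array([38.5, 22.4]), -19.54) 111.0
handle top (array([ 556.94, -190.63]), array([20.3, 14.6]), -24.99) [ 0.5582 -0.1918  0.0387] 61
```

```bash
python3 - <<'E'
from h import *
def tilt(yaw_tool,th,jy):
    # keeper nose-down rotation by th about jig y
    from scipy.spatial.transform import Rotation as R
    a=np.radians(jy); ax=np.array([-np.sin(a),np.cos(a),0])
    return R.from_rotvec(-np.radians(th)*ax).as_matrix()@down(yaw_tool)
g=np.array([.5557,-.1914])
d=.058+.02; u=np.array([np.cos(np.radians(-14)),np.sin(np.radians(-14))])
h=np.array([.5197,.1594])+d*u
print("sign check tool z",tilt(-14,25,-14)[:,2].round(2),"want +x,down")
for f in (0,180):
    for p,z,o in((g,.12,down(-21.15+f)),(g,.008,down(-21.15+f)),(h,.12,tilt(-14+f,27,-14)),(h,.08,tilt(-14+f,27,-14)),(h,.045,down(-14+f))):
        q=kin.solve_ik([*p,z],o); print(f,z,None if q is None else np.round(q,0))
for n in("wj","wk","top0"):
    D=np.load(n+".npz");P=cloud(D);g0=cv2.cvtColor(D["color"],cv2.COLOR_BGR2GRAY)
    m=(D["range_z"]>0)&(g0<70)&(P[...,0]>.42)&(P[...,0]<.62)&(abs(P[...,2])<.01)
    print(n,np.median(P[m][:,2]), )
E
```

```text
sign check tool z [ 0.41 -0.1  -0.91] want +x,down
0 0.12 [  38.   19.  -28.   99.   10.   64. -104.]
0 0.008 [  38.   27.  -28.  104.   16.   53. -109.]
0 0.12 [ -40.    6.   13.  119.   27.   37. -151.]
0 0.08 [ -50.   10.   25.  121.   26.   31. -151.]
0 0.045 [  14.   29.  -39.   99.   21.   59. -137.]
180 0.12 [ 45.  21. -37.  99.  14.  65.  73.]
180 0.008 [ 45.  29. -38. 104.  22.  54.  67.]
180 0.12 [ 29.  16. -62. 116.  48.  46.  15.]
180 0.08 [ 26.  20. -60. 118.  55.  45.   8.]
180 0.045 [ 24.  35. -55.  98.  32.  63.  35.]
wj 0.00262035634498142
wk 0.002621817117940884
top0 0.0016482899570150601
```

```bash
python3 - <<'E'
from meas import *
o=down(158.85)
manip.move_to([.5557,-.1914,.20],o); d=snap("wrist","wk2"); keep(d,(.519,-.178))
print(monitor.sense()["t"])
E
```

```text
outer (array([ 523.52, -178.94]), array([99.4, 54.9]), -20.92)
hole (array([ 502.53, -170.59]), array([35.9, 22.7]), -21.14) 835.0
handle top (array([ 556.48, -190.88]), array([18.4, 13.1]), -21.2) [ 0.5556 -0.1906  0.04  ] 315
6.2333
```

```bash
python3 - <<'E'
from meas import *
o=down(158.9); p=[.5562,-.1914]
manip.move_l([*p,.04],o); manip.move_l([*p,.010],v=.05)
f0=np.array(monitor.sense()["wrist_force"])
manip.set_gripper(0.0); s=monitor.sense()
print("grip",s["opening"],s["finger_force"],f0.round(2),np.array(s["wrist_force"]).round(2))
manip.move_l([*p,.035],v=.05); manip.move_l([*p,.13])
s=monitor.sense();print(s["opening"],np.array(s["wrist_force"]).round(2),s["t"],s["ee_pos"])
snap("wrist","held")
E
```

```text
grip 0.1518335645400824 59.16894793510437 [ 0.02 -0.42 -0.76] [-0.84 -0.49  1.97]
0.15087162939226986 [ 0.6   0.69 -2.52] 10.2917 [ 0.55550751 -0.19131666  0.12894568]
```

View pics/held.png

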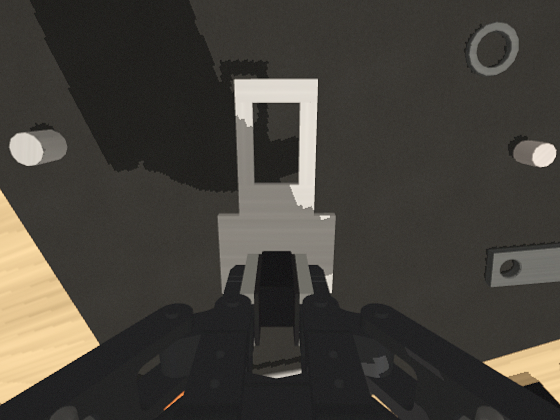

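The keeper is held level, with its eye corners near (252,102), (301,102), (253,184) and (300,183). Next I'll measure it in the tool frame.

```bash
cat > hold.py <<'E'
from meas import *
def hold(d,s):
    R=np.array(s["tcp_rot"]);p=np.array(s["ee_pos"])
    z=d["range_z"]; T=(cloud(d)-p)@R            # points in the tool frame
    roi=np.zeros(z.shape,bool); roi[60:212,205:345]=1
    m=roi&(z>0)&(abs(T[...,2])<.03)
    # plate plane in tool frame: z = a x + b y + c
    A=np.c_[T[m][:,:2],np.ones(m.sum())]; k=np.linalg.lstsq(A,T[m][:,2],rcond=None)[0]
    r=A@k-T[m][:,2]; g=abs(r)<.003; k=np.linalg.lstsq(A[g],T[m][g,2],rcond=None)[0]
    print("plane pitch %.2f roll %.2f z@eye/grip"%tuple(np.degrees(np.arctan(k[:2]))),(k@[.058,0,1]).round(4),k[2].round(4))
    cs,h=cv2.findContours(m.astype(np.uint8),cv2.RETR_CCOMP,cv2.CHAIN_APPROX_NONE)
    i=max((i for i in range(len(cs)) if h[0][i][3]>=0),key=lambda i:cv2.contourArea(cs[i]))
    q=cs[i][:,0]; c=-d["R"].T@d["t"]
    ry=np.c_[(q[:,0]-d["cx"])/d["fx"],(q[:,1]-d["cy"])/d["fy"],np.ones(len(q))]@d["R"]@R; c=(c-p)@R
    n=np.array([k[0],k[1],-1]); w=c+ry*((-k[2]-c@n)/(ry@n))[:,None]
    print("eye in tool frame",rect(w),"z",w[:,2].mean().round(4))
E
python3 - <<'E'
from hold import *
s=monitor.sense(); hold(np.load("held.npz"),s)
# to above the jig: place the camera so as to see the stud
u=np.array([np.cos(np.radians(-14)),np.sin(np.radians(-14))]); o=np.array([.5197,.1594])
manip.move_to([*(o+.13*u),.16],down(166)); s=monitor.sense()
d=snap("wrist","wj2"); jig(d,(.545,.151)); hold(d,s)
s=monitor.sense(); print(s["t"],s["ee_pos"],np.array(s["wrist_force"]).round(2))
E
```

```text
plane pitch 0.03 roll 0.03 z@eye/grip 0.0035 0.0034
eye in tool frame (array([58.09,  0.54]), array([34.8, 20.4]), -0.13) z 0.0035
block (array([567.1 , 147.86]), array([122.9,  76.7]), -14.05) z med 0.0388
head (array([527.65, 158.08]), array([33. , 11.4]), -14.38) [0.5277 0.158  0.0555] 1001
plane pitch -0.01 roll -0.02 z@eye/grip 0.0038 0.0038
eye in tool frame (array([58.18,  0.53]), array([34.8, 20.4]), -0.0) z 0.0038
11.65 [0.64620324 0.12515838 0.15960599] [-0.47 -0.2  -2.04]
```

View pics/wj2.png

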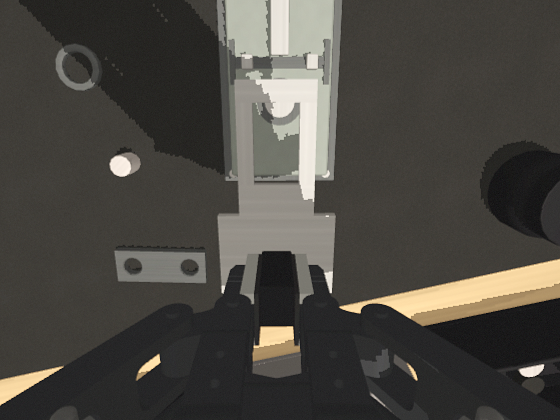

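The jig is visible ahead of the held keeper: lugs at (246,61) and (313,61), head at (280,25). I'll tilt, approach over the -x end of the head, and look.

```bash
cat > fit.py <<'E'
from hold import *
from scipy.spatial.transform import Rotation as Rot
J=np.array([.5201,.1597,.0387]); YAW=-14.0
Rj=Rot.from_euler("z",YAW,degrees=True).as_matrix(); OT=np.array([58.1,.54,7.6])/1e3
M=np.diag([-1.,1,-1])
def pose(xn,zn,th,y=0):
    "tool pose putting the nose point at jig x=xn, zn above the face (mm), nose down th deg"
    Rk=Rj@Rot.from_euler("y",-th,degrees=True).as_matrix(); Rt=Rk@M
    ko=J+Rj@(np.array([xn,y,zn])/1e3)-Rk@np.array([-.0175,0,.004])
    return ko-Rt@OT,Rt
def F(): 
    manip.pause(.1); s=monitor.sense(); return Rj.T@np.array(s["wrist_force"])  # jig axes
def go(xn,zn,th,v=.04,y=0):
    p,R=pose(xn,zn,th,y); manip.move_l(p,R,v=v)
E
python3 - <<'E'
from fit import *
p,R=pose(-32,50,26); manip.move_to(p,R); f0=F(); print("f0",f0.round(2))
d=snap("wrist","over"); jig(d,(.545,.151))
go(-32,9.8,26); f=F(); print((f-f0).round(2)); np.save("f0.npy",f0)
snap("wrist","tilt1"); snap("scene","tilt1s"); print(monitor.sense()["t"], monitor.sense()["joint_positions"])
im=cv2.imread("pics/tilt1s.png")[180:300,250:410]
a=cv2.resize(im,(800,600),interpolation=cv2.INTER_CUBIC); cv2.imwrite("pics/tilt1s_c.png",a)
E
```

```text
f0 [ 0.79  0.85 -0.94]
block (array([540.9 , 154.55]), array([123.9,  76.6]), -14.07) z med 0.0386
head (array([525.27, 158.55]), array([37.8, 12. ]), -14.01) [0.5239 0.1589 0.0556] 1261
[ 0.24 -0.48 -0.53]
13.8333 [ 12.48148681  10.36454469 -45.99291531 121.48978186  42.42540642
  40.11080981  13.66099792]
```

View pics/tilt1.png

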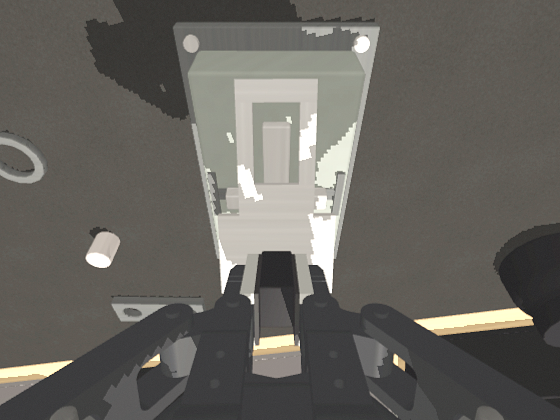

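View pics/tilt1s_c.png

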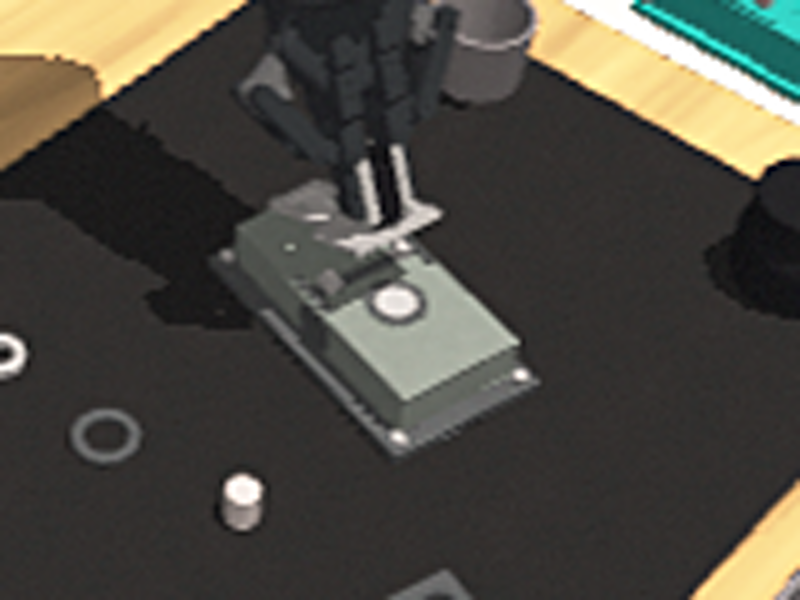

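The head sits centred in the eye in y (head columns 263–289, eye 252–301), and the nose bar clears its -x end (row 103 vs 122). Now slide under the head, then lower the tail, watching the forces.

```bash
cat >> fit.py <<'E'
def watched(path,lim=5,v=.03):
    f0=np.load("f0.npy")
    for w in path:
        go(*w,v=v); s=monitor.sense(); f=Rj.T@np.array(s["wrist_force"])-f0
        if np.linalg.norm(f)>lim:
            f=F()-f0
            if np.linalg.norm(f)>lim: print("STOP at",w,f.round(2)); return False
    print("ok",w,f.round(2),"t",s["t"]); return True
E
python3 - <<'E'
from fit import *
sn=lambda t:np.sin(np.radians(t)); cs=lambda t:np.cos(np.radians(t))
if watched([(x,9.8,26) for x in (-27,-22,-17,-12,-7.5)]):
    snap("wrist","under")
    watched([(-5.7-4*sn(t),9*sn(t)+4*cs(t)+2.0,t) for t in (23,20,17,14,11,8,5,2,0)])
print(F()-np.load("f0.npy")); snap("wrist","level")
E
```

```text
ok (-7.5, 9.8, 26) [-0.41 -1.47 -1.34] t 15.4
ok (np.float64(-5.7), np.float64(6.0), 0) [-0.26 -1.22 -0.65] t 18.0917
[-1.47005012 -0.37018561  0.12685097]
```

```bash
python3 - <<'E'
from fit import *
f0=np.mean([F() for _ in range(4)],0); np.save("f0.npy",f0); print(f0.round(2))
z=6.0
while z>1.5:
    z-=.3; go(-5.7,z,0,v=.01); f=np.mean([F() for _ in range(2)],0)-f0
    print(round(z,2),f.round(2))
    if f[2]>2.5: break
d=snap("wrist","level2"); print(monitor.sense()["t"],z); np.save("z.npy",z)
E
```

```text
[ 0.04 -0.14 -1.62]
5.7 [ 0.25 -0.28 -0.26]
5.4 [ 0.5   0.25 -0.19]
5.1 [-0.17 -0.26 -0.19]
4.8 [-0.26 -0.33  0.19]
4.5 [-0.    0.06 -0.4 ]
4.2 [ 0.29 -0.44 -0.28]
3.9 [ 0.35 -0.38  2.2 ]
3.6 [-1.97 -1.48  7.02]
22.2917 3.6000000000000014
```

View pics/level2.png

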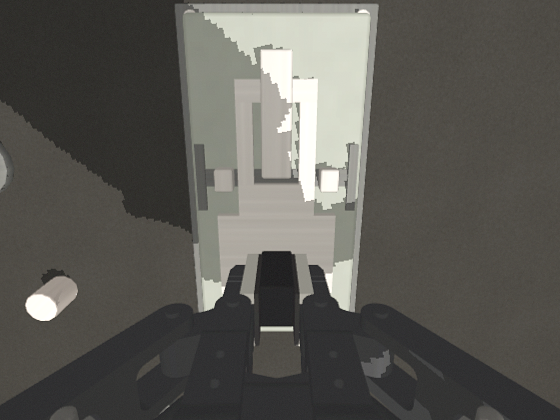

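The eye encloses the stem below the head and the keeper lies level (contact at z≈3.9). The lugs at (224,180) and (329,180) straddle the narrow part. Now slide with light contact and feel for the stop.

```bash
python3 - <<'E'
from fit import *
f0=np.load("f0.npy"); z=3.85; go(-5.7,z,0,v=.01); print((F()-f0).round(2))
x=-5.7; hist=[]
while x>-25:
    x-=.5; go(x,z,0,v=.02); f=F()-f0; hist.append(f)
    if f[0]>3.5:
        f=np.mean([F() for _ in range(2)],0)-f0
        if f[0]>3.2: break
print(np.round(hist,1).tolist()); print("contact",x,f.round(2),monitor.sense()["t"],monitor.sense()["opening"]); np.save("x.npy",x)
E
```

```text
[-0.94 -0.78  6.09]
[[1.4, 0.6, 4.4], [3.0, 0.3, 4.5], [3.2, 0.0, 4.9], [2.7, 0.1, 6.4], [3.5, -0.2, 6.0], [3.7, -0.6, 7.1], [3.8, 0.3, 7.1]]
contact -9.2 [3.46 0.25 6.46] 25.6917 0.15419687975187749
```

```bash
python3 - <<'E'
from fit import *
f0=np.load("f0.npy"); x=float(np.load("x.npy")); z=3.85
for _ in range(5):
    f=np.mean([F() for _ in range(2)],0)-f0
    print(round(z,2),f.round(2))
    if f[2]<2.5: break
    z+=.12; go(x,z,0,v=.01)
hist=[]
while x>-25:
    x-=.5; go(x,z,0,v=.02); f=F()-f0; hist.append(f)
    if f[2]>4: z+=.1
    if f[0]>5: break
    if f[2]<.5: z-=.05
f=np.mean([F() for _ in range(2)],0)-f0
print(np.round(hist,1).tolist()); print("contact",x,z,f.round(2),monitor.sense()["t"]); np.save("x.npy",x); np.save("z.npy",z)
E
```

```text
3.85 [3.49 0.13 6.35]
3.97 [3.36 0.72 6.24]
4.09 [2.51 0.44 5.29]
4.21 [1.1  0.67 2.6 ]
4.33 [0.05 0.29 0.42]
[[-0.1, -0.0, -0.1], [0.5, 0.8, -0.2], [-0.3, -0.0, -0.1], [-0.4, 0.3, -0.1], [-0.1, 0.1, 0.7], [-0.0, 0.1, -0.3], [0.6, 0.5, 0.3], [-0.7, -0.1, -0.6], [0.2, -0.2, -0.4], [0.5, 0.3, 0.7], [-0.7, 0.5, 0.7], [0.7, 0.9, 0.6], [0.1, 0.4, 1.8], [-0.4, -0.0, 1.6], [0.1, -0.6, 2.3], [0.5, -0.4, 2.7], [1.4, -0.4, 2.0], [4.5, 0.3, 1.1], [6.7, 0.4, -0.0]]
contact -18.7 3.9300000000000015 [ 6.56 -0.13 -0.35] 34.5417
```

```bash
python3 - <<'E'
from fit import *
f0=np.load("f0.npy"); x=float(np.load("x.npy")); z=float(np.load("z.npy"))
avg=lambda n:np.mean([F() for _ in range(n)],0)-f0
f=avg(3)
while f[0]<9.7 and x>-21:
    x-=min(.3,max(.05,(10-f[0])/10)); go(x,z,0,v=.01); f=avg(3); print(round(x,2),f.round(2))
h=np.array([F()-f0 for _ in range(8)]); print("hold",h.round(1).tolist(),monitor.sense()["t"])
np.save("x.npy",x)
E
```

```text
-19.0 [ 7.89  1.34 -0.48]
-19.21 [ 8.75  0.7  -0.72]
-19.34 [ 8.68  0.64 -0.94]
-19.47 [ 9.73  0.31 -0.95]
hold [[8.6, 0.3, -1.6], [8.4, 1.0, -1.5], [9.6, 1.5, -1.4], [9.4, 0.3, -1.3], [8.8, 0.6, -1.0], [9.0, 0.9, -0.3], [9.4, 1.1, -0.8], [9.7, 0.2, -1.2]] 37.8417
```

```bash
python3 - <<'E'
from fit import *
f0=np.load("f0.npy"); x=float(np.load("x.npy")); z=float(np.load("z.npy"))
avg=lambda n:np.mean([F() for _ in range(n)],0)-f0
for _ in range(6):
    f=avg(3); print(round(x,2),round(z,2),f.round(2))
    if f[2]>.8: break
    z-=.15; go(x,z,0,v=.01)
for _ in range(8):
    if f[0]>10.1: break
    x-=.12; go(x,z,0,v=.01); f=avg(3); print(round(x,2),f.round(2))
h=np.array([F()-f0 for _ in range(10)]); print("hold",h.mean(0).round(2),h[:,0].round(1),monitor.sense()["t"])
np.save("x.npy",x);np.save("z.npy",z)
d=snap("wrist","push"); hold(d,monitor.sense())
E
```

```text
-19.47 3.93 [ 9.05  1.2  -1.08]
-19.47 3.78 [8.91 0.21 0.45]
-19.47 3.63 [8.82 0.46 1.36]
-19.59 [8.94 0.3  1.19]
-19.71 [8.5  0.68 0.19]
-19.83 [9.8  0.68 0.34]
-19.95 [9.88 0.45 0.35]
-20.07 [10.93  0.62 -0.63]
hold [10.73  0.8  -0.28] [11.2 10.2 11.1 11.3 10.7 10.4 10.4 11.1 10.4 10.5] 42.9917
plane pitch 3.66 roll -0.74 z@eye/grip 0.0042 0.0005
eye in tool frame (array([29.61,  4.59]), array([0.7, 0.6]), -44.55) z 0.0023
```

View pics/push.png

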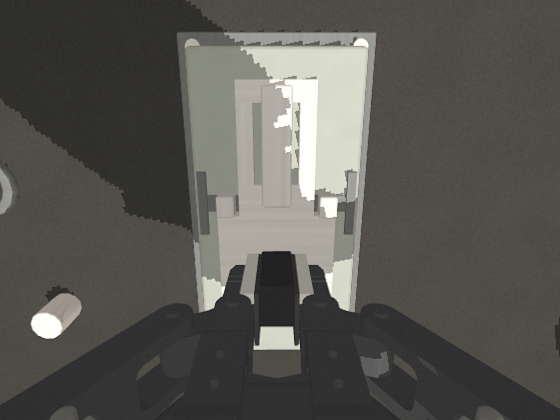

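Both shoulders are against the lugs (rows ≈215, at (226,215) and (328,215)), and the push was held at about 10.7 N for 1 s. Release and retreat, then check.

```bash
python3 - <<'E'
from fit import *
manip.set_gripper(0.5); manip.pause(.2); s=monitor.sense(); print(s["opening"],np.array(s["wrist_force"]).round(2))
p=np.array(s["ee_pos"]); manip.move_l(p+[0,0,.06],v=.06)
manip.move_l(p+[0.03,0,.17],v=.15)
d=snap("wrist","done"); jig(d,(.545,.151)); P=cloud(d)
Q=(P-J)@Rj*1e3; v=d["range_z"]>0
med=lambda x0,x1,y0,y1:np.round(np.median(Q[v&(Q[...,0]>x0)&(Q[...,0]<x1)&(Q[...,1]>y0)&(Q[...,1]<y1)][:,2]),2)
print("z: nose side bars",med(-10,10,12,15),med(-10,10,-15,-12),"tail",med(36,42,-10,10),med(36,62,-25,-16),med(36,62,16,25),"handle",med(52,60,-4,4))
print(monitor.sense()["t"],np.array(monitor.sense()["wrist_force"]).round(2))
E
```

```text
0.503108068838922 [ 0.3   0.79 -0.21]
block (array([554.17, 151.15]), array([149. ,  76.6]), -14.08) z med 0.0392
head (array([520.01, 159.74]), array([47.7, 11.7]), -14.04) [0.5197 0.1601 0.0555] 842
z: nose side bars 3.79 3.84 tail 3.8 3.88 3.78 handle 37.66
45.7417 [0.28 0.49 0.2 ]
```

View pics/done.png

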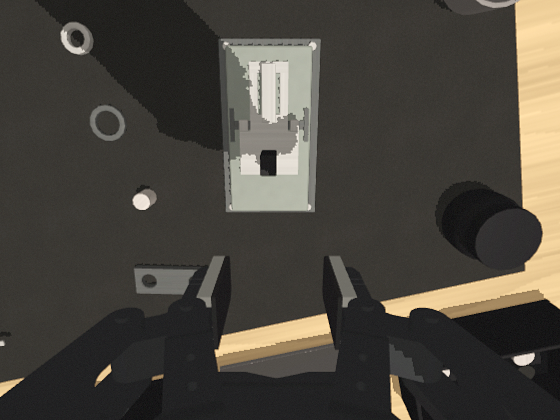

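The keeper lies flat (plate top 3.8 mm everywhere), its shoulders on the lugs at (243,126) and (294,126), and the bystanders are undisturbed. Handing in.

```bash
python3 -c "
from plant import finish_job
print(finish_job())"
```

```text
the job is handed in; nothing more can be done
None
```

The keeper is on the jig, lying flat with its shoulders against both stop lugs after a push of about 10.7 N held for 1 s; I released it and handed the job in at about 46 s on the robot's clock, but no verdict came back.

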